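Find the full sample tin by weight

TASK

Three identical closed tins with blue lids stand on the orange rings of the slate-grey bench mat, and only one of them is full. Working from the robot's left to its right, lift each tin in turn a few centimetres straight up to feel its weight and set it back upright in its ring (the last one may stay in hand if it proves the heaviest). Then take the heaviest and finish while still holding it up in the gripper, upright and still, with its underside about 20 cm above the bench and touching nothing else, the other two standing in their rings; do not knock over any tin or disturb the other things on the bench.

Things in the scene. Friction and masses are not known exactly. Their poses are not given: they have to be found in the camera images.
- tin_a: closed round tin standing upright, 50 mm diameter, 95 mm tall, straight-sided: aluminium up to 77 mm, the top 18 mm a blue lid of the same diameter, fixed on. Origin at the centre of its underside, z up. The three look alike; which is heaviest and which ring each stands on is random. The full, heaviest one weighs 0.5 to 0.7 kg, the other two 0.15 to 0.4 kg each.
- tin_b: closed round tin standing upright, 50 mm diameter, 95 mm tall, straight-sided: aluminium up to 77 mm, the top 18 mm a blue lid of the same diameter, fixed on. Origin at the centre of its underside, z up. The three look alike; which is heaviest and which ring each stands on is random. The full, heaviest one weighs 0.5 to 0.7 kg, the other two 0.15 to 0.4 kg each.
- tin_c: closed round tin standing upright, 50 mm diameter, 95 mm tall, straight-sided: aluminium up to 77 mm, the top 18 mm a blue lid of the same diameter, fixed on. Origin at the centre of its underside, z up. The three look alike; which is heaviest and which ring each stands on is random. The full, heaviest one weighs 0.5 to 0.7 kg, the other two 0.15 to 0.4 kg each.
- mat: slate-grey bench mat, fixed, 200 (x) by 380 (y) by 5 mm thick with an orange border, flat on the bench. Origin at the centre of its underside; its y axis runs along the row of rings towards the left one, its x axis away from the robot; yaw within 0.35 rad. Other equipment is fixed, under 140 mm tall, and stands beyond 0.78 m ahead of the robot base or far to the side
- ring_left (a point): centre of the left (mat +y, robot's left) orange ring on the mat's top; each ring is a painted circle of 80 mm outer diameter, 100 mm from the next
- ring_middle (a point): centre of the middle ring, on the mat's top
- ring_right (a point): centre of the right ring (mat -y), on the mat's top
- vial: bystander: small amber glass vial, 28 mm diameter, 55 mm tall, on the far half of the mat between two rings; origin under its centre
- dish: bystander: small open white ceramic pot, 44 mm diameter, 22 mm tall, on the near half of the mat between two rings; origin under its centre
- beaker: bystander: clear plastic beaker, 76 mm diameter, 100 mm tall, on the bench left of the mat; origin under its centre
- bottle: bystander: glass bottle with a blue cap, 70 mm diameter, 140 mm tall, on the bench right of the mat; origin under its centre
Mind the look-alikes: they are no part of the job. Leave any brown or yellow look-alike of the tin_c alone.

How it is judged:
On the way, in this order (a step that is already met when the one before it is completed fails the run):
1. the tin on the left ring is lifted at least 17 mm above the bench by the gripper over its ring, the other two standing on the mat (((y of tin_a in the frame of mat between 0.055 and 0.145 m and z of tin_a in the frame of mat above 0.017 m and contact force between tin_a and the fingers above 0.5 N and (z of tin_b in the frame of mat below 0.012 m and angle between tin_b's own z axis and vertical below 0.2 rad) and (z of tin_c in the frame of mat below 0.012 m and angle between tin_c's own z axis and vertical below 0.2 rad)) or (y of tin_b in the frame of mat between 0.055 and 0.145 m and z of tin_b in the frame of mat above 0.017 m and contact force between tin_b and the fingers above 0.5 N and (z of tin_a in the frame of mat below 0.012 m and angle between tin_a's own z axis and vertical below 0.2 rad) and (z of tin_c in the frame of mat below 0.012 m and angle between tin_c's own z axis and vertical below 0.2 rad)) or (y of tin_c in the frame of mat between 0.055 and 0.145 m and z of tin_c in the frame of mat above 0.017 m and contact force between tin_c and the fingers above 0.5 N and (z of tin_a in the frame of mat below 0.012 m and angle between tin_a's own z axis and vertical below 0.2 rad) and (z of tin_b in the frame of mat below 0.012 m and angle between tin_b's own z axis and vertical below 0.2 rad)))), for 0.15 s.
2. the tin on the middle ring is lifted at least 17 mm above the bench by the gripper over its ring, the other two standing on the mat (((y of tin_a in the frame of mat between -0.045 and 0.045 m and z of tin_a in the frame of mat above 0.017 m and contact force between tin_a and the fingers above 0.5 N and (z of tin_b in the frame of mat below 0.012 m and angle between tin_b's own z axis and vertical below 0.2 rad) and (z of tin_c in the frame of mat below 0.012 m and angle between tin_c's own z axis and vertical below 0.2 rad)) or (y of tin_b in the frame of mat between -0.045 and 0.045 m and z of tin_b in the frame of mat above 0.017 m and contact force between tin_b and the fingers above 0.5 N and (z of tin_a in the frame of mat below 0.012 m and angle between tin_a's own z axis and vertical below 0.2 rad) and (z of tin_c in the frame of mat below 0.012 m and angle between tin_c's own z axis and vertical below 0.2 rad)) or (y of tin_c in the frame of mat between -0.045 and 0.045 m and z of tin_c in the frame of mat above 0.017 m and contact force between tin_c and the fingers above 0.5 N and (z of tin_a in the frame of mat below 0.012 m and angle between tin_a's own z axis and vertical below 0.2 rad) and (z of tin_b in the frame of mat below 0.012 m and angle between tin_b's own z axis and vertical below 0.2 rad)))), for 0.15 s.
3. the tin on the right ring is lifted at least 17 mm above the bench by the gripper over its ring, the other two standing on the mat (((y of tin_a in the frame of mat between -0.145 and -0.055 m and z of tin_a in the frame of mat above 0.017 m and contact force between tin_a and the fingers above 0.5 N and (z of tin_b in the frame of mat below 0.012 m and angle between tin_b's own z axis and vertical below 0.2 rad) and (z of tin_c in the frame of mat below 0.012 m and angle between tin_c's own z axis and vertical below 0.2 rad)) or (y of tin_b in the frame of mat between -0.145 and -0.055 m and z of tin_b in the frame of mat above 0.017 m and contact force between tin_b and the fingers above 0.5 N and (z of tin_a in the frame of mat below 0.012 m and angle between tin_a's own z axis and vertical below 0.2 rad) and (z of tin_c in the frame of mat below 0.012 m and angle between tin_c's own z axis and vertical below 0.2 rad)) or (y of tin_c in the frame of mat between -0.145 and -0.055 m and z of tin_c in the frame of mat above 0.017 m and contact force between tin_c and the fingers above 0.5 N and (z of tin_a in the frame of mat below 0.012 m and angle between tin_a's own z axis and vertical below 0.2 rad) and (z of tin_b in the frame of mat below 0.012 m and angle between tin_b's own z axis and vertical below 0.2 rad)))), for 0.15 s.
At the end, for the whole second after the job is handed in: The heaviest tin is in the fingers, underside over 14 cm above the bench, within 0.3 rad of upright, slower than 5 cm/s, resting on nothing; the others stand released, upright and still within 25 mm of a ring's centre, each pressing on the mat with 0.8 to 4.4 N (so neither is the heavy one) (((height (world z) of tin_a above 0.14 m and angle between tin_a's own z axis and vertical below 0.3 rad and linear speed of tin_a below 0.05 m/s and contact force between tin_a and the fingers above 1 N and contact force between tin_a and bottle below 0.2 N and ((z of tin_b in the frame of mat below 0.012 m and angle between tin_b's own z axis and vertical below 0.2 rad) and (horizontal distance between tin_b and ring_left below 0.025 m or horizontal distance between tin_b and ring_middle below 0.025 m or horizontal distance between tin_b and ring_right below 0.025 m) and linear speed of tin_b below 0.03 m/s and contact force between tin_b and the fingers below 0.1 N and contact force between tin_b and mat between 0.8 and 4.4 N) and ((z of tin_c in the frame of mat below 0.012 m and angle between tin_c's own z axis and vertical below 0.2 rad) and (horizontal distance between tin_c and ring_left below 0.025 m or horizontal distance between tin_c and ring_middle below 0.025 m or horizontal distance between tin_c and ring_right below 0.025 m) and linear speed of tin_c below 0.03 m/s and contact force between tin_c and the fingers below 0.1 N and contact force between tin_c and mat between 0.8 and 4.4 N)) or (height (world z) of tin_b above 0.14 m and angle between tin_b's own z axis and vertical below 0.3 rad and linear speed of tin_b below 0.05 m/s and contact force between tin_b and the fingers above 1 N and contact force between tin_b and bottle below 0.2 N and ((z of tin_a in the frame of mat below 0.012 m and angle between tin_a's own z axis and vertical below 0.2 rad) and (horizontal distance between tin_a and ring_left below 0.025 m or horizontal distance between tin_a and ring_middle below 0.025 m or horizontal distance between tin_a and ring_right below 0.025 m) and linear speed of tin_a below 0.03 m/s and contact force between tin_a and the fingers below 0.1 N and contact force between tin_a and mat between 0.8 and 4.4 N) and ((z of tin_c in the frame of mat below 0.012 m and angle between tin_c's own z axis and vertical below 0.2 rad) and (horizontal distance between tin_c and ring_left below 0.025 m or horizontal distance between tin_c and ring_middle below 0.025 m or horizontal distance between tin_c and ring_right below 0.025 m) and linear speed of tin_c below 0.03 m/s and contact force between tin_c and the fingers below 0.1 N and contact force between tin_c and mat between 0.8 and 4.4 N)) or (height (world z) of tin_c above 0.14 m and angle between tin_c's own z axis and vertical below 0.3 rad and linear speed of tin_c below 0.05 m/s and contact force between tin_c and the fingers above 1 N and contact force between tin_c and bottle below 0.2 N and ((z of tin_a in the frame of mat below 0.012 m and angle between tin_a's own z axis and vertical below 0.2 rad) and (horizontal distance between tin_a and ring_left below 0.025 m or horizontal distance between tin_a and ring_middle below 0.025 m or horizontal distance between tin_a and ring_right below 0.025 m) and linear speed of tin_a below 0.03 m/s and contact force between tin_a and the fingers below 0.1 N and contact force between tin_a and mat between 0.8 and 4.4 N) and ((z of tin_b in the frame of mat below 0.012 m and angle between tin_b's own z axis and vertical below 0.2 rad) and (horizontal distance between tin_b and ring_left below 0.025 m or horizontal distance between tin_b and ring_middle below 0.025 m or horizontal distance between tin_b and ring_right below 0.025 m) and linear speed of tin_b below 0.03 m/s and contact force between tin_b and the fingers below 0.1 N and contact force between tin_b and mat between 0.8 and 4.4 N)))); the arm keeps its last pose, push and grip.
It fails at once if a tin is tipped over (angle between any of tin_a, tin_b, tin_c's own z axis and vertical above 0.6 rad).
It fails at once if a bystander is moved by more than 3 cm or tipped (distance of any of vial, dish, beaker, bottle from where it was at the start of the episode above 0.03 m or angle between any of vial, dish, beaker, bottle's own z axis and vertical above 0.5 rad).
It also fails if it takes over 64 s, if anything falls off the work surface, if the arm or the gripper's body presses on something with over 40 N, if the wrist force passes 120 N, or if a joint passes its speed limit or range.

ROBOT

A 7-joint arm with a two-finger parallel gripper is mounted at the origin on the work surface. World frame = base frame: x ahead of the robot, y to its left, z up, the work surface at z = 0. Lengths are in m, angles in rad, forces in N, time in s.
With the tool pointing down it reaches from about 0.4 to 0.875 m from the base axis. Payload 4.4 kg.
Tool frame: the origin (TCP) lies at the very end of the fingers, on their centre line; the grasp point (between the pads) lies 19 mm behind it (robot.tcp_to_grasp is the distance from the TCP to the grasp point, in m); z points along the fingers, y is the direction in which the jaws open and shut (so a half turn about z gives the same grasp; the last joint's range is limited). The gripper opens to 85 mm and grips with 20 to 120 N. Pads are 22 mm wide; open, the fingers measure 114 mm over their backs; the gripper's body (76 mm by 85 mm) begins 54 mm behind the grasp point. The pads swing forward as they close: fully open they stand 13 mm farther back than shut.
Start: joints at [1.04, 0.628, 0.038, 1.517, -0.027, 0.996, -0.02], TCP at [0.291, -0.581, 0.231] pointing down, gripper open.
Joint ranges: [-3.06, 3.06], [-0.37, 2.12], [-1.25, 1.32], [0.18, 2.47], [-1.1, 4.24], [0.23, 1.98], [-2.94, 2.94]. Speed limits (rad/s): [2.57, 2.57, 3.14, 3.14, 3.14, 3.14, 3.14].

INTERFACE

Orientations are given as a unit quaternion [w, x, y, z].
In Python, from workcell import robot gives the robot as it stands. The module is installed in compiled form; this text tells all that it offers.
- The arm moves only by the tool step_arm, never from a script. Its argument "series" is text: rows parted by semicolons, each of 7 numbers parted by spaces: the closure, from 0 (fully open) to 1 (shut), then the shift along the tool's x, y, z in m, then the turn, a rotation vector about the tool's x, y, z in degrees. A call has 1 to 20 rows; each row is the pose to reach, as a shift and turn from the pose commanded when the call began, along the tool's axes at that moment; what a row does not reach only later rows make up. A row lasts 1/8 s, in which the tool goes at most 62.5 mm and 10.7 degrees, less where a joint would pass 70% of its speed; a pose out of reach is approached as far as the arm can. A call with a gripper value outside its range is refused whole. The fingers move at their own pace and stop on an object; "grip_force" is the grip in N (left out, the last holds). Time passes only in rows, so rows that repeat a pose let the fingers close. It gives the time, the measured TCP pose, the force and the opening at its end, in the units of the state.
- robot.observe(): the state, without advancing time (a new reading comes with each control period).
- robot.capture(name): name is "scene" or "top" or "wrist"; returns the picture (400x640x3 uint8, red, green, blue); there is no depth.
- robot.camera_params(name): a dict with "K" (3x3 intrinsics, pixels), "distortion" ([k1, k2, p1, p2, k3] as OpenCV has them; the pictures are not rectified), "xyz" and "rotation" of the camera in the world. Camera axes: x right, y up, looking along -z (the intrinsics and any distortion apply to the point x, -y, -z); pixel columns grow to the right and rows downward; lengths in m; the calibration is good to about 2 mm. A picture is of the moment at which its call begins: read the wrist's pose just before it. camera_params takes no time and is no camera call; for the wrist camera it gives the pose at the moment of the call.
- robot.job_done(): hands the job in, once; it reports no verdict.
The state is a dict: "time_s": time; "joint_pos": joint angles; "qvel": joint speeds; "tau": joint torques, N m; "tcp_pos": TCP position; "ee_rot": TCP orientation; "contact_force": force on the tool from outside, world axes, zero at the start; "ft_torque": the same for the moment, N m; "grip_width": finger opening in m.
Only numpy, scipy, OpenCV 4.12 (cv2) and the standard library are available. Lean on these libraries where they do the work, as an engineer would, in place of code of your own. Each camera call takes 0.05 s, during which the arm holds its last target.

## Working session

There is one attempt and no reset: what is moved stays moved. The work goes in short steps, Python scripts to look and compute and a tool call to move; the robot and the scene stay as the last step left them, time stands still between calls to the robot, and variables do not carry over. Pictures are saved under pics/ and viewed, and the job is handed in when it is done.

Besides the shell and the picture viewer there is one more tool, called after "Request:" in YAML: its name, and indented under it one key for each argument. step_arm: Moves the arm, as the interface text tells. Its arguments: {"type":"object","properties":{"series":{"type":"string"},"grip_force":{"type":"number"}},"required":["series"]}

```bash
mkdir -p pics
python3 - <<'E'
from workcell import robot
import cv2,numpy as np
np.set_printoptions(precision=4,suppress=True)
for n in("top","scene"):
    p=robot.camera_params(n); print(n,p)
    cv2.imwrite(f"pics/{n}0.png",robot.capture(n)[:,:,::-1])
print(robot.observe())
E
```

```text
top {'K': array([[460.9957,   0.    , 322.4545],
       [  0.    , 460.9957, 200.6533],
       [  0.    ,   0.    ,   1.    ]]), 'distortion': array([-0.1152,  0.    ,  0.    ,  0.    ,  0.    ]), 'xyz': array([ 0.4304, -0.0073,  1.4002]), 'rotation': array([ 0.715 ,  0.0314, -0.0397, -0.6972])}
scene {'K': array([[370.8982,   0.    , 318.3872],
       [  0.    , 370.8982, 200.3207],
       [  0.    ,   0.    ,   1.    ]]), 'distortion': array([0.0006, 0.    , 0.    , 0.    , 0.    ]), 'xyz': array([ 0.9727, -0.2853,  0.8393]), 'rotation': array([0.8542, 0.2421, 0.1288, 0.4418])}
{'time_s': 0.1, 'joint_pos': array([ 1.0402,  0.6292,  0.0385,  1.5183, -0.027 ,  0.9963, -0.02  ]), 'qvel': array([-0.0003, -0.0027,  0.0006, -0.0044, -0.0007,  0.0013, -0.0023]), 'tau': array([  0.0026, -56.4536,   1.2303, -19.3977,   0.0113,   0.0054,
        -0.    ]), 'tcp_pos': array([ 0.2911, -0.5805,  0.2305]), 'ee_rot': array([-0.0008,  0.9731,  0.2303, -0.0002]), 'contact_force': array([ 0.6673, -0.1055,  0.2719]), 'ft_torque': array([-0.0571, -0.0073, -0.0027]), 'grip_width': 0.08528522617345277}
```

View pics/top0.png

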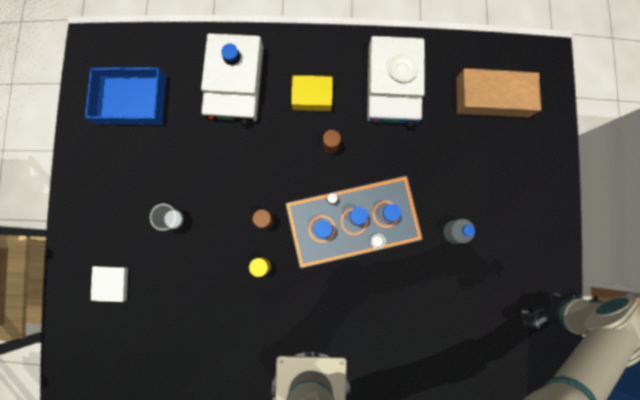

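View pics/scene0.png

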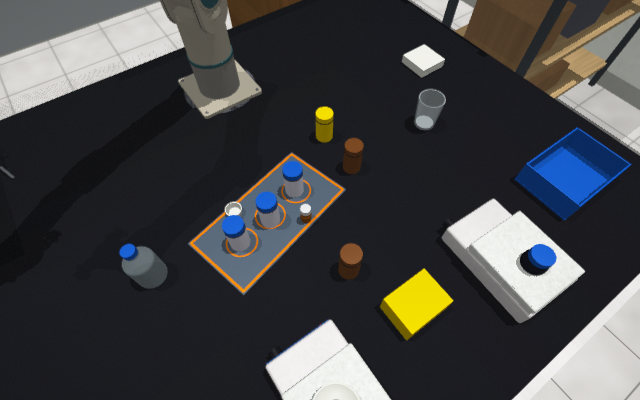

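The top view shows three blue lids at about (323,229), (359,216) and (391,213). The vial is at (333,199), the dish at (378,241), and the bottle at (460,231). Next I'll measure these.

```bash
cat > h.py <<'E'
import cv2,numpy as np
from scipy.spatial.transform import Rotation as R
np.set_printoptions(precision=4,suppress=True)
def rot(q): return R.from_quat([q[1],q[2],q[3],q[0]]).as_matrix()
def cast(p,uv,z):
    uv=np.asarray(uv,float).reshape(-1,1,2)
    n=cv2.undistortPoints(uv,p['K'],np.array(p['distortion']))[:,0]
    d=np.c_[n[:,0],-n[:,1],-np.ones(len(n))]@rot(p['rotation']).T
    c=np.array(p['xyz']); return c+d*((z-c[2])/d[:,2])[:,None]
def circ(P):
    A=np.c_[2*P[:,:2],np.ones(len(P))]; s=np.linalg.lstsq(A,(P[:,:2]**2).sum(1),rcond=None)[0]
    return s[:2],np.sqrt(s[2]+s[0]**2+s[1]**2)
E
cat > loc.py <<'E'
from h import *
from workcell import robot
for n in("top","scene"):
    p=robot.camera_params(n); im=cv2.imread(f"pics/{n}0.png"); hsv=cv2.cvtColor(im,cv2.COLOR_BGR2HSV)
    def cs(lo,hi,amin,amax=5000):
        m=cv2.inRange(hsv,lo,hi)
        return [c for c in cv2.findContours(m,cv2.RETR_EXTERNAL,cv2.CHAIN_APPROX_NONE)[0] if amin<cv2.contourArea(c)<amax]
    for c in cs((100,120,60),(125,255,255),60,900):
        M=cv2.moments(c); uv=[M['m10']/M['m00'],M['m01']/M['m00']]
        P=cast(p,c,0.1)
        print(n,'blue',np.round(uv,1),cv2.contourArea(c),cast(p,uv,0.1)[0,:2],cv2.minEnclosingCircle(P[:,:2].astype('f4')))
    for c in cs((5,110,110),(20,255,255),300):
        r=cv2.minAreaRect(cast(p,c,0.005)[:,:2].astype('f4')); print(n,'orange',cv2.contourArea(c),r, cv2.boxPoints(r).tolist())
    if n=="top":
        for nm,uv,z in(("vial",(333,199),.055),("dish",(378,241),.027),("bottlecap",(468,230),.14)): print(nm,cast(p,uv,z)[0])
E
python3 loc.py
python3 - <<'E'
import cv2
im=cv2.imread('pics/top0.png')[165:280,270:490]
cv2.imwrite('pics/top0z.png',cv2.resize(im,(770,402),interpolation=cv2.INTER_CUBIC))
E
```

```text
top blue [627.9 385. ] 694.5 [ 0.0325 -0.9461] ((0.041351936757564545, -0.9370908141136169), 0.0741763561964035)
top blue [468.7 230. ] 101.0 [ 0.4883 -0.4418] ((0.488644540309906, -0.4414089322090149), 0.019365496933460236)
top blue [322.8 228.9] 222.5 [ 0.4819 -0.024 ] ((0.4823020398616791, -0.024023719131946564), 0.025192618370056152)
top blue [358.5 215.5] 226.0 [ 0.5223 -0.1242] ((0.5226200222969055, -0.12377333641052246), 0.025639131665229797)
top blue [391.6 212.3] 221.0 [ 0.5335 -0.2181] ((0.5343369841575623, -0.21880671381950378), 0.025999324396252632)
top blue [229.5  52.2] 195.5 [0.9984 0.2664] ((0.999034583568573, 0.2666811943054199), 0.026920894160866737)
top orange 363.5 ((0.5316237211227417, -0.19336488842964172), (0.19968678057193756, 0.22681351006031036), 14.439187049865723) [[0.406655877828598, -0.10843650996685028], [0.46321234107017517, -0.32808563113212585], [0.656591534614563, -0.278293251991272], [0.6000350713729858, -0.05864414572715759]]
top orange 2903.5 ((0.9470421671867371, -0.5904664993286133), (0.2594911456108093, 0.1325494349002838), 89.74906921386719) 
[... 756 characters left out ...]
13.0 [ 0.4862 -0.0271] ((0.48531612753868103, -0.028211809694767), 0.03082539513707161)
scene orange 325.0 ((0.7165675759315491, -0.013644944876432419), (0.05369700491428375, 0.04991130158305168), 54.636558532714844) [[0.6806774139404297, -0.021096471697092056], [0.7213799953460693, -0.049983181059360504], [0.7524577379226685, -0.006193418055772781], [0.7117551565170288, 0.022693291306495667]]
scene orange 773.5 ((0.5098153948783875, -0.11847157776355743), (0.19559939205646515, 0.37572064995765686), 14.440264701843262) [[0.3682585656642914, 0.039065539836883545], [0.46195217967033386, -0.32478541135787964], [0.6513721942901611, -0.2760086953639984], [0.5576785802841187, 0.08784225583076477]]
```

View pics/top0z.png

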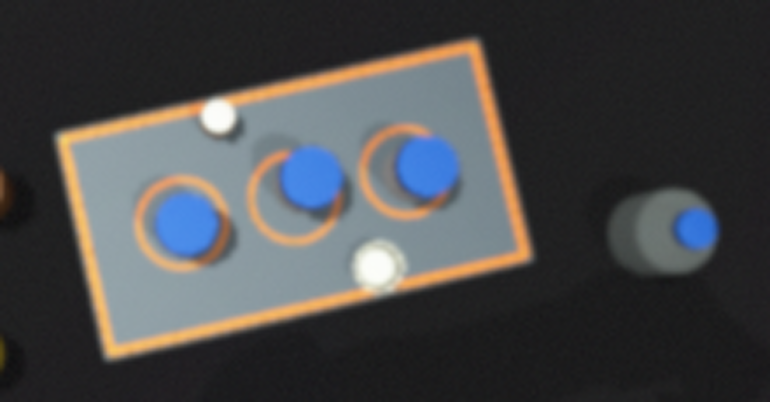

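```bash
cat > go.py <<'E'
# usage: go.py x y z jaw_deg -> shift and turn in tool axes
import sys; from h import *; from workcell import robot
x,y,z,a=map(float,sys.argv[1:5]); s=robot.observe()
T=rot(s['ee_rot']); a=np.radians(a)
yv=np.array([np.cos(a),np.sin(a),0]); zv=np.array([0,0,-1.]); xv=np.cross(yv,zv)
G=np.c_[xv,yv,zv]
print('t',s['time_s'],'tcp',s['tcp_pos'],'F',s['contact_force'],'M',s['ft_torque'],'w',round(s['grip_width'],4))
print('shift',T.T@(np.array([x,y,z])-s['tcp_pos']),'turn',np.degrees(R.from_matrix(T.T@G).as_rotvec()))
print('q',s['joint_pos'])
E
python3 go.py 0.482 -0.025 0.2 14.4
```

```text
t 0.1 tcp [ 0.2911 -0.5805  0.2305] F [ 0.6673 -0.1055  0.2719] M [-0.0571 -0.0073 -0.0027] w 0.0853
shift [ 0.4196 -0.411   0.0312] turn [ -0.0845  -0.0647 -77.7723]
q [ 1.0402  0.6292  0.0385  1.5183 -0.027   0.9963 -0.02  ]
```

Request:
step_arm:
  series: "0 0.02 -0.02 0 0 0 -4; 0 0.06 -0.06 0 0 0 -11; 0 0.1 -0.1 0 0 0 -19; 0 0.14 -0.14 0 0 0 -26; 0 0.18 -0.18 0 0 0 -34; 0 0.22 -0.22 0 0 0 -42; 0 0.26 -0.26 0 0 0 -50; 0 0.3 -0.3 0.01 0 0 -58; 0 0.34 -0.34 0.015 0 0 -65; 0 0.38 -0.375 0.02 0 0 -71; 0 0.41 -0.4 0.03 0 0 -76; 0 0.42 -0.411 0.031 0 0 -77.8; 0 0.42 -0.411 0.031 0 0 -77.8; 0 0.42 -0.411 0.031 0 0 -77.8; 0 0.42 -0.411 0.031 0 0 -77.8; 0 0.42 -0.411 0.031 0 0 -77.8"

```text
time_s: 2.1
tcp_pos: [0.4825, -0.0264, 0.2005]
ee_rot: [0.0, 0.613, 0.79, -0.0]
contact_force: [0.0, 0.2, 0.1]
grip_width: 0.0851
```

```bash
python3 - <<'E'
from h import *
from workcell import robot
import pickle
p=robot.camera_params('wrist'); im=robot.capture('wrist')[:,:,::-1].copy()
pickle.dump(p,open('w1.pkl','wb')); cv2.imwrite('pics/w1.png',im); print(p)
E
python3 go.py 0.482 -0.025 0.2 14.4
```

```text
{'K': array([[299.0296,   0.    , 317.6854],
       [  0.    , 299.0296, 202.4972],
       [  0.    ,   0.    ,   1.    ]]), 'distortion': array([-0.0562,  0.    ,  0.    ,  0.    ,  0.    ]), 'xyz': array([0.4649, 0.0451, 0.3425]), 'rotation': array([ 0.9817, -0.144 , -0.0175,  0.1235])}
t 2.15 tcp [ 0.4825 -0.0261  0.2005] F [ 0.2937  0.6088 -0.7389] M [-0.003  -0.0205  0.0395] w 0.0854
shift [ 0.0012 -0.0002  0.0005] turn [ 0.0058  0.0197 -0.051 ]
q [ 0.2601  0.4563 -0.3703  1.9986  0.2424  0.7284 -0.0072]
```

View pics/w1.png

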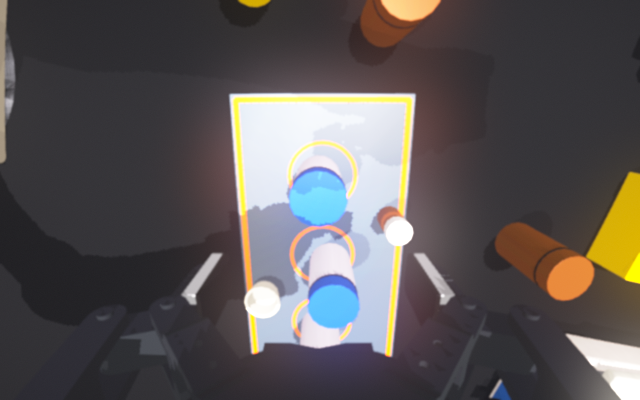

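Wrist view: the left lid is at about (318,197) in its ring near (323,175), the middle lid at (334,302), the vial at (398,230) and the dish at (263,298). The jaws run along the mat's x axis.

Run:
```python
from h import *
import pickle
p=pickle.load(open('w1.pkl','rb')); im=cv2.imread('pics/w1.png'); hsv=cv2.cvtColor(im,cv2.COLOR_BGR2HSV)
m=cv2.inRange(hsv,(98,120,170),(118,255,255))
for c in cv2.findContours(m,cv2.RETR_EXTERNAL,cv2.CHAIN_APPROX_NONE)[0]:
    if cv2.contourArea(c)>500:
        e=cv2.fitEllipse(c); P=cast(p,c,0.1); print('lid',e,circ(P),cast(p,e[0],.1)[0])
# mat outer corners, by eye
C=cast(p,[(231,94),(414,94),(250,355),(392,355)],.005); print(C[:,:2])
d=C[1]-C[0]; print(np.degrees(np.arctan2(d[1],d[0])),np.linalg.norm(d)); 
xm=d[:2]/np.linalg.norm(d[:2]); ym=np.array([-xm[1],xm[0]]); c0=(C[0]+C[1])[:2]/2-.19*ym
print('mat centre',c0,'rings L M R',c0+.1*ym,c0,c0-.1*ym)
print('ring by eye', cast(p,[(323,175),(322,254)],.005)[:,:2],'vial',cast(p,(398,231),.055+.005)[0],'dish',cast(p,(263,297),.027)[0])
```

```text
lid ((333.0849609375, 301.6561584472656), (50.13534927368164, 52.2031135559082), 166.12942504882812) (array([ 0.5213, -0.1176]), np.float64(0.026483672379741086)) [ 0.521  -0.1167  0.1   ]
lid ((317.15087890625, 197.33740234375), (54.895835876464844, 57.98008728027344), 175.7899169921875) (array([ 0.4812, -0.0218]), np.float64(0.0240299422808347)) [ 0.4811 -0.0211  0.1   ]
[[ 0.3692  0.0419]
 [ 0.5598  0.0907]
 [ 0.4524 -0.2961]
 [ 0.648  -0.2461]]
14.3626636237297 0.19680152090948783
mat centre [ 0.5116 -0.1177] rings L M R [ 0.4868 -0.0209] [ 0.5116 -0.1177] [ 0.5364 -0.2146]
ring by eye [[ 0.4874 -0.0196]
 [ 0.5114 -0.1165]] vial [ 0.5724 -0.0461  0.06  ] dish [ 0.4529 -0.1805  0.027 ]
```

Request:
step_arm:
  series: "0 0.001 0 0.02 0 0 0; 0 0.002 0 0.05 0 0 0; 0 0.003 0 0.08 0 0 0; 0 0.003 0 0.11 0 0 0; 0 0.003 0 0.13 0 0 0; 0 0.003 0 0.145 0 0 0; 0 0.003 0 0.154 0 0 0; 0 0.003 0 0.154 0 0 0; 0 0.003 0 0.154 0 0 0; 0 0.003 0 0.154 0 0 0"
  grip_force: 60

```text
time_s: 3.4
tcp_pos: [0.4823, -0.0225, 0.0469]
ee_rot: [0.0, 0.613, 0.79, 0.0]
contact_force: [-1.2, 0.5, 0.7]
grip_width: 0.0858
```

Request:
step_arm:
  series: "0.2 0 0 0 0 0 0; 0.3 0 0 0 0 0 0; 0.4 0 0 0 0 0 0; 0.5 0 0 0 0 0 0; 0.6 0 0 0 0 0 0; 0.8 0 0 0 0 0 0; 1 0 0 0 0 0 0; 1 0 0 0 0 0 0; 1 0 0 0 0 0 0; 1 0 0 0 0 0 0"

```text
time_s: 4.65
tcp_pos: [0.4818, -0.0225, 0.0466]
ee_rot: [0.0, 0.613, 0.79, -0.0]
contact_force: [-0.9, 0.2, 4.8]
grip_width: 0.0489
```

```bash
python3 go.py 0.482 -0.023 0.045 14.4
```

```text
t 4.65 tcp [ 0.4818 -0.0225  0.0466] F [-0.9465  0.2052  4.7846] M [ 0.027   0.1876 -0.0061] w 0.0489
shift [-0.0005  0.0001  0.0016] turn [0.003  0.0124 0.0233]
q [ 0.1269  0.7155 -0.2046  2.1164  0.4045  0.346  -0.1595]
```

Request:
step_arm:
  series: "1 0 0 -0.005 0 0 0; 1 0 0 -0.015 0 0 0; 1 0 0 -0.028 0 0 0; 1 0 0 -0.037 0 0 0; 1 0 0 -0.04 0 0 0; 1 0 0 -0.04 0 0 0; 1 0 0 -0.04 0 0 0; 1 0 0 -0.04 0 0 0; 1 0 0 -0.04 0 0 0; 1 0 0 -0.04 0 0 0; 1 0 0 -0.04 0 0 0"

```text
time_s: 6.02
tcp_pos: [0.4818, -0.0225, 0.0863]
ee_rot: [-0.0, 0.613, 0.79, -0.0]
contact_force: [-0.1, -0.2, -3.3]
grip_width: 0.0493
```

```bash
cat > wt.py <<'E'
from h import *; from workcell import robot
import sys
p=robot.camera_params('wrist'); F=[]
for i in range(4):
    s=robot.observe();F.append(s['contact_force']); im=robot.capture('wrist')
print(np.array(F),np.mean(F,0)); print(s['time_s'],s['tcp_pos'],s['ft_torque'],s['tau'],s['grip_width'])
cv2.imwrite(f'pics/{sys.argv[1]}.png',im[:,:,::-1])
E
python3 wt.py lift1
```

```text
[[-0.1199 -0.2159 -3.3449]
 [-0.5302  0.0332 -3.5211]
 [ 0.7694 -0.1104 -2.8358]
 [-0.1136 -0.413  -2.3269]] [ 0.0014 -0.1765 -3.0072]
6.175 [ 0.4819 -0.0225  0.0863] [-0.0112  0.0103  0.0033] [ -0.0039 -47.8646  -2.5197  -9.7159   0.0072   0.0017  -0.    ] 0.04883419843630021
```

View pics/lift1.png

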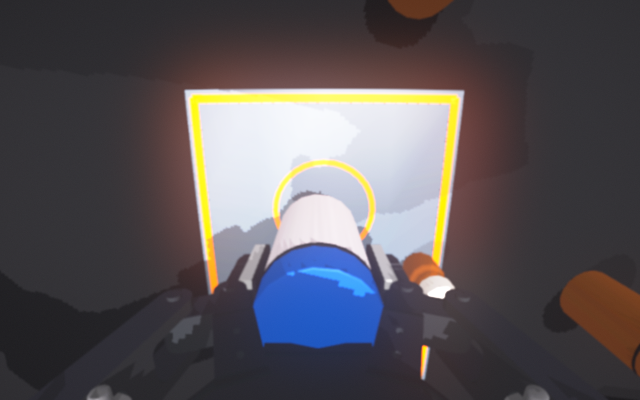

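The left tin is lifted and weighs about 3 N (0.31 kg), so it's light. I'll set it back, nudging it 4 mm towards the ring centre.

Request:
step_arm:
  series: "1 0 0.004 0.005 0 0 0; 1 0 0.004 0.015 0 0 0; 1 0 0.004 0.025 0 0 0; 1 0 0.004 0.032 0 0 0; 1 0 0.004 0.036 0 0 0; 1 0 0.004 0.038 0 0 0; 1 0 0.004 0.039 0 0 0; 1 0 0.004 0.04 0 0 0; 1 0 0.004 0.04 0 0 0; 1 0 0.004 0.04 0 0 0"

```text
time_s: 7.48
tcp_pos: [0.4859, -0.0215, 0.0467]
ee_rot: [0.0, 0.613, 0.79, 0.0]
contact_force: [-1.2, 0.0, 1.7]
grip_width: 0.0491
```

Request:
step_arm:
  series: "0.5 0 0 0 0 0 0; 0.4 0 0 0 0 0 0; 0.2 0 0 0 0 0 0; 0 0 0 0 0 0 0; 0 0 0 0 0 0 0; 0 0 0 0 0 0 0; 0 0 0 0 0 0 0; 0 0 0 0 0 0 0"

```text
time_s: 8.48
tcp_pos: [0.4858, -0.0215, 0.0463]
ee_rot: [0.0, 0.613, 0.79, 0.0]
contact_force: [1.3, -0.1, -0.4]
grip_width: 0.0857
```

Request:
step_arm:
  series: "0 0 0 -0.01 0 0 0; 0 0 0 -0.03 0 0 0; 0 0 0 -0.06 0 0 0; 0 0 0 -0.09 0 0 0; 0 0 0 -0.12 0 0 0; 0 0 0 -0.14 0 0 0; 0 -0.02 0 -0.15 0 0 0; 0 -0.05 0.005 -0.15 0 0 0; 0 -0.08 0.01 -0.15 0 0 0; 0 -0.1 0.01 -0.15 0 0 0; 0 -0.1 0.01 -0.15 0 0 0; 0 -0.1 0.01 -0.15 0 0 0; 0 -0.1 0.01 -0.15 0 0 0"

```text
time_s: 10.1
tcp_pos: [0.52, -0.1144, 0.1964]
ee_rot: [-0.0, 0.612, 0.791, 0.0]
contact_force: [-0.9, 0.6, -0.2]
grip_width: 0.0857
```

```bash
cat > lids.py <<'E'
import sys
from h import *
from workcell import robot
p=robot.camera_params('wrist'); im=robot.capture('wrist')[:,:,::-1].copy(); cv2.imwrite(f'pics/{sys.argv[1]}.png',im)
it=robot.capture('top')[:,:,::-1].copy(); cv2.imwrite(f'pics/{sys.argv[1]}t.png',it); pt=robot.camera_params('top')
for n,q,i,v in(('w',p,im,170),('t',pt,it,60)):
  m=cv2.inRange(cv2.cvtColor(i,cv2.COLOR_BGR2HSV),(98,120,v),(122,255,255))
  for c in cv2.findContours(m,cv2.RETR_EXTERNAL,cv2.CHAIN_APPROX_NONE)[0]:
    if cv2.contourArea(c)>(500 if n=='w' else 100):
        e=cv2.fitEllipse(c); print(n,np.round(e[0],1),np.round(e[1],1),cast(q,e[0],.1)[0,:2])
E
python3 lids.py w2; python3 go.py 0.522 -0.121 0.05 14.4
```

```text
w [306.  307.2] [47.9 53. ] [ 0.535  -0.2139]
w [318.1 212.7] [57.4 58.3] [ 0.5225 -0.1207]
w [299.   88.5] [41.8 67.7] [ 0.4837 -0.0289]
t [608.9 371.7] [63.5 69.2] [ 0.0758 -0.8797]
t [468.7 229.9] [10.5 12.4] [ 0.4884 -0.442 ]
t [322.6 227.6] [16.3 17.3] [ 0.4856 -0.0232]
t [125.2  95.3] [64.3 90.7] [0.8613 0.573 ]
t [229.5  52.2] [15.2 16.6] [0.9984 0.2663]
t 10.2 tcp [ 0.5202 -0.1148  0.1964] F [-0.6955  0.812   0.1846] M [-0.0087  0.0202  0.0249] w 0.0852
shift [-0.0065  0.0002  0.1464] turn [-0.0001 -0.0173  0.1186]
q [ 0.4186  0.5276 -0.3746  1.876   0.2629  0.7863  0.1567]
```

View pics/w2.png

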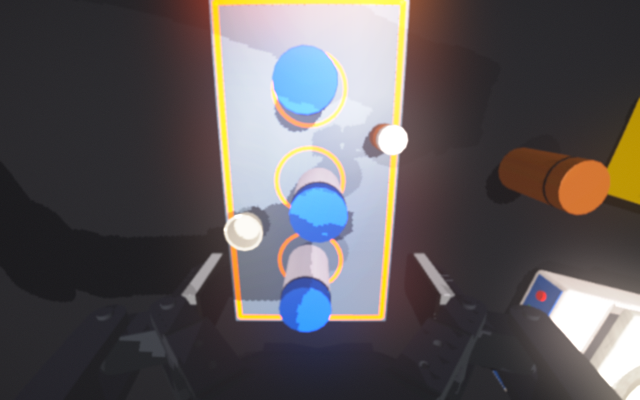

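The wrist view shows the left tin back in its ring, with the middle lid at (318,213), or (0.522,-0.121) in world coordinates. I'll descend on the middle tin.

Request:
step_arm:
  series: "0 -0.002 0 0.02 0 0 0; 0 -0.005 0 0.05 0 0 0; 0 -0.007 0 0.08 0 0 0; 0 -0.007 0 0.11 0 0 0; 0 -0.007 0 0.13 0 0 0; 0 -0.007 0 0.145 0 0 0; 0 -0.007 0 0.15 0 0 0; 0 -0.007 0 0.15 0 0 0; 0 -0.007 0 0.15 0 0 0; 0.2 -0.007 0 0.15 0 0 0; 0.3 -0.007 0 0.15 0 0 0; 0.4 -0.007 0 0.15 0 0 0; 0.5 -0.007 0 0.15 0 0 0; 0.6 -0.007 0 0.15 0 0 0; 0.8 -0.007 0 0.15 0 0 0; 1 -0.007 0 0.15 0 0 0; 1 -0.007 0 0.15 0 0 0; 1 -0.007 0 0.15 0 0 0; 1 -0.007 0 0.15 0 0 0"

```text
time_s: 12.58
tcp_pos: [0.5223, -0.1226, 0.0467]
ee_rot: [0.0, 0.613, 0.79, 0.0]
contact_force: [-0.4, 0.8, 6.8]
grip_width: 0.0491
```

Request:
step_arm:
  series: "1 0 0 -0.005 0 0 0; 1 0 0 -0.015 0 0 0; 1 0 0 -0.028 0 0 0; 1 0 0 -0.037 0 0 0; 1 0 0 -0.04 0 0 0; 1 0 0 -0.04 0 0 0; 1 0 0 -0.04 0 0 0; 1 0 0 -0.04 0 0 0; 1 0 0 -0.04 0 0 0; 1 0 0 -0.04 0 0 0; 1 0 0 -0.04 0 0 0"

```text
time_s: 13.95
tcp_pos: [0.522, -0.1226, 0.0863]
ee_rot: [-0.0, 0.613, 0.79, -0.0]
contact_force: [-1.0, -0.6, -1.9]
grip_width: 0.0489
```

```bash
python3 wt.py lift2;python3 go.py 0.5116 -0.1177 0.05 14.4
```

```text
[[-0.9613 -0.5577 -1.8817]
 [-0.7104 -0.366  -2.2691]
 [-0.6016  0.4406 -1.5796]
 [-0.701  -0.078  -1.4023]] [-0.7436 -0.1403 -1.7832]
14.1 [ 0.5221 -0.1226  0.0863] [-0.0425  0.039  -0.0138] [ -0.0044 -51.6546  -3.2878 -11.5002   0.0084   0.001   -0.0001] 0.048967625000340465
t 14.15 tcp [ 0.5221 -0.1226  0.0863] F [ 0.2863 -0.1192 -1.4839] M [0.0309 0.0573 0.0116] w 0.0488
shift [ 0.0074 -0.0089  0.0363] turn [0.0028 0.0017 0.0269]
q [ 0.3698  0.6938 -0.2909  1.9535  0.362   0.5445  0.0821]
```

View pics/lift2.png

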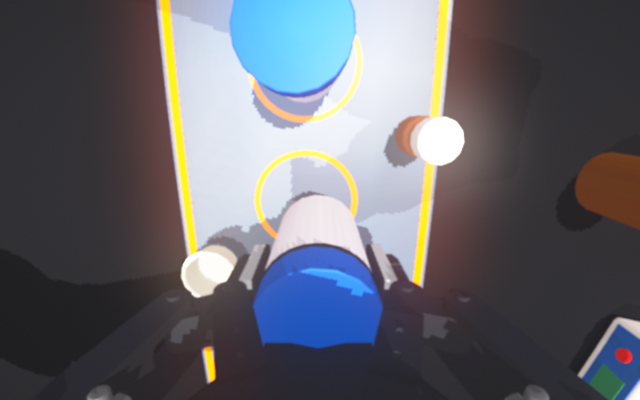

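The middle tin weighs about 1.8 N, so it's light. I'll put it back, nearer its ring centre. The right tin must be the heavy one, and I'll check that when I lift it.

Request:
step_arm:
  series: "1 0.003 -0.003 0.005 0 0 0; 1 0.006 -0.006 0.015 0 0 0; 1 0.006 -0.006 0.025 0 0 0; 1 0.006 -0.006 0.032 0 0 0; 1 0.006 -0.006 0.036 0 0 0; 1 0.006 -0.006 0.038 0 0 0; 1 0.006 -0.006 0.039 0 0 0; 1 0.006 -0.006 0.04 0 0 0; 1 0.006 -0.006 0.04 0 0 0; 1 0.006 -0.006 0.04 0 0 0; 0.5 0.006 -0.006 0.04 0 0 0; 0.4 0.006 -0.006 0.04 0 0 0; 0.2 0.006 -0.006 0.04 0 0 0; 0 0.006 -0.006 0.04 0 0 0; 0 0.006 -0.006 0.04 0 0 0; 0 0.006 -0.006 0.04 0 0 0; 0 0.006 -0.006 0.04 0 0 0"

```text
time_s: 16.27
tcp_pos: [0.5148, -0.1183, 0.0463]
ee_rot: [-0.0, 0.613, 0.79, 0.0]
contact_force: [0.9, 0.4, -0.6]
grip_width: 0.0852
```

Request:
step_arm:
  series: "0 0 0 -0.01 0 0 0; 0 0 0 -0.03 0 0 0; 0 0 0 -0.06 0 0 0; 0 0 0 -0.09 0 0 0; 0 0 0 -0.12 0 0 0; 0 0 0 -0.14 0 0 0; 0 -0.02 0 -0.15 0 0 0; 0 -0.05 0 -0.15 0 0 0; 0 -0.08 -0.005 -0.15 0 0 0; 0 -0.1 -0.005 -0.15 0 0 0; 0 -0.1 -0.005 -0.15 0 0 0; 0 -0.1 -0.005 -0.15 0 0 0; 0 -0.1 -0.005 -0.15 0 0 0"

```text
time_s: 17.9
tcp_pos: [0.5349, -0.2147, 0.1964]
ee_rot: [-0.0, 0.612, 0.791, 0.0]
contact_force: [-0.5, -0.2, -0.0]
grip_width: 0.0854
```

```bash
python3 lids.py w3; python3 go.py 0.534 -0.217 0.047 14.4
```

```text
w [316.  206.7] [55.2 58.2] [ 0.5344 -0.2163]
w [324.3  80.6] [63.5 68.6] [ 0.5156 -0.119 ]
t [609.  371.7] [63.5 69.1] [ 0.0758 -0.8798]
t [468.6 230. ] [10.4 12.7] [ 0.4882 -0.4416]
t [322.6 227.6] [16.6 17.8] [ 0.4854 -0.0233]
t [357.  218.1] [16.4 16.9] [ 0.5148 -0.12  ]
t [389.4 213.1] [11.6 17.3] [ 0.5311 -0.2119]
t [125.2  95.3] [64.3 90.7] [0.8613 0.573 ]
t [229.5  52.2] [15.2 16.6] [0.9984 0.2663]
t 18.0 tcp [ 0.5349 -0.2153  0.1964] F [ 0.1168 -0.5017  0.5704] M [-0.0191  0.0271  0.0136] w 0.0853
shift [-0.0015 -0.0013  0.1494] turn [ 0.0044 -0.0208  0.1196]
q [ 0.5778  0.5862 -0.378   1.7581  0.2749  0.8496  0.3276]
```

View pics/w3.png

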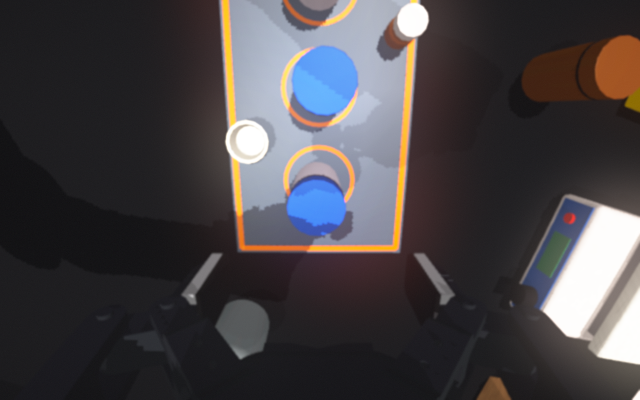

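Both light tins stand in their rings. The right lid is at (316,207), or (0.534,-0.217), and the bottle is well clear.

Request:
step_arm:
  series: "0 -0.001 -0.001 0.02 0 0 0; 0 -0.002 -0.001 0.05 0 0 0; 0 -0.002 -0.001 0.08 0 0 0; 0 -0.002 -0.001 0.11 0 0 0; 0 -0.002 -0.001 0.13 0 0 0; 0 -0.002 -0.001 0.145 0 0 0; 0 -0.002 -0.001 0.15 0 0 0; 0 -0.002 -0.001 0.15 0 0 0; 0 -0.002 -0.001 0.15 0 0 0; 0.2 -0.002 -0.001 0.15 0 0 0; 0.3 -0.002 -0.001 0.15 0 0 0; 0.4 -0.002 -0.001 0.15 0 0 0; 0.5 -0.002 -0.001 0.15 0 0 0; 0.6 -0.002 -0.001 0.15 0 0 0; 0.8 -0.002 -0.001 0.15 0 0 0; 1 -0.002 -0.001 0.15 0 0 0; 1 -0.002 -0.001 0.15 0 0 0; 1 -0.002 -0.001 0.15 0 0 0; 1 -0.002 -0.001 0.15 0 0 0"
  grip_force: 80

```text
time_s: 20.38
tcp_pos: [0.5346, -0.2187, 0.0468]
ee_rot: [0.0, 0.613, 0.79, 0.0]
contact_force: [-0.9, 0.1, 4.7]
grip_width: 0.0486
```

Request:
step_arm:
  series: "1 0 0 -0.005 0 0 0; 1 0 0 -0.015 0 0 0; 1 0 0 -0.028 0 0 0; 1 0 0 -0.037 0 0 0; 1 0 0 -0.04 0 0 0; 1 0 0 -0.04 0 0 0; 1 0 0 -0.04 0 0 0; 1 0 0 -0.04 0 0 0; 1 0 0 -0.04 0 0 0; 1 0 0 -0.04 0 0 0; 1 0 0 -0.04 0 0 0"

```text
time_s: 21.75
tcp_pos: [0.5344, -0.2186, 0.0863]
ee_rot: [-0.0, 0.613, 0.79, 0.0]
contact_force: [-0.4, -0.1, -5.5]
grip_width: 0.0487
```

```bash
python3 wt.py lift3
```

```text
[[-0.4471 -0.1419 -5.5317]
 [-0.111  -0.2776 -6.086 ]
 [ 0.2376 -0.0076 -6.0236]
 [ 0.9495 -0.8188 -5.5766]] [ 0.1573 -0.3115 -5.8045]
21.9 [ 0.5344 -0.2186  0.0863] [ 0.0056 -0.0111  0.0185] [ -0.0028 -57.6392  -4.1788 -13.8504   0.0085   0.0021  -0.    ] 0.04862902642013548
```

View pics/lift3.png

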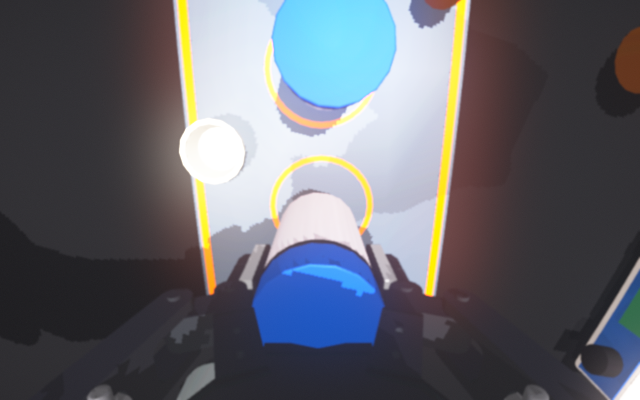

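The right tin weighs about 5.8 N (0.59 kg), so it's the heaviest. I'll raise it until its underside is about 0.20 m up.

Request:
step_arm:
  series: "1 0 0 -0.005 0 0 0; 1 0 0 -0.015 0 0 0; 1 0 0 -0.03 0 0 0; 1 0 0 -0.05 0 0 0; 1 0 0 -0.07 0 0 0; 1 0 0 -0.09 0 0 0; 1 0 0 -0.11 0 0 0; 1 0 0 -0.13 0 0 0; 1 0 0 -0.145 0 0 0; 1 0 0 -0.152 0 0 0; 1 0 0 -0.155 0 0 0; 1 0 0 -0.155 0 0 0; 1 0 0 -0.155 0 0 0; 1 0 0 -0.155 0 0 0; 1 0 0 -0.155 0 0 0; 1 0 0 -0.155 0 0 0; 1 0 0 -0.155 0 0 0; 1 0 0 -0.155 0 0 0"

```text
time_s: 24.2
tcp_pos: [0.5344, -0.2186, 0.2413]
ee_rot: [0.0, 0.613, 0.79, 0.0]
contact_force: [1.1, 0.3, -6.2]
grip_width: 0.0486
```

```bash
python3 wt.py end; python3 -c "
from workcell import robot;import cv2
cv2.imwrite('pics/ends.png',robot.capture('scene')[:,:,::-1]);print(robot.observe()['qvel'])"; python3 lids.py end2
```

```text
[[ 1.0573  0.2544 -6.1929]
 [-0.4502 -0.5314 -6.75  ]
 [ 0.0015  0.2743 -6.9044]
 [-0.4354 -0.5952 -6.3248]] [ 0.0433 -0.1495 -6.543 ]
24.35 [ 0.5344 -0.2186  0.2413] [0.0395 0.0127 0.0034] [ -0.001  -52.5559  -4.4033 -20.0689   0.0124   0.0015  -0.    ] 0.04887021835075813
[-0.00030826 -0.00063337  0.0004645  -0.00021469  0.00011481  0.0002757
 -0.00098682]
w [334.8 276.7] [19.9 84.7] [ 0.5761 -0.3052]
w [324.6  81.6] [53.2 57.5] [ 0.5155 -0.1191]
t [609.  371.8] [63.5 68.9] [ 0.0756 -0.88  ]
t [322.6 227.6] [16.5 17.8] [ 0.4854 -0.0232]
t [357.  218.1] [16.4 16.7] [ 0.5148 -0.1199]
t [125.1  95.3] [64.3 90.7] [0.8613 0.573 ]
t [229.5  52.2] [15.2 16.6] [0.9984 0.2663]
```

View pics/ends.png

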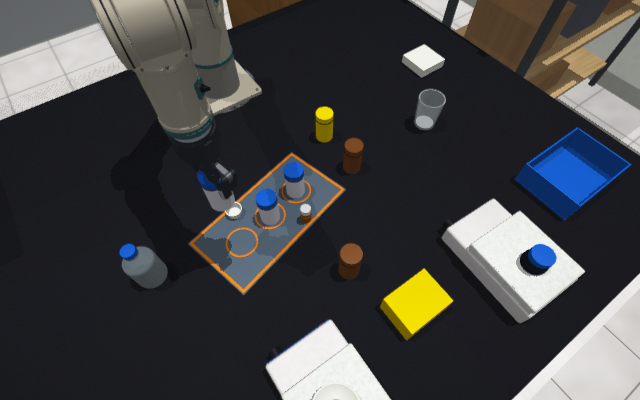

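View pics/end.png

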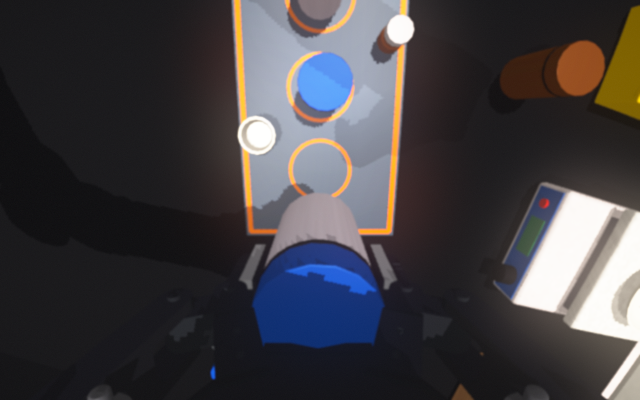

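The scene view shows the heavy tin held upright in the gripper, with the right ring empty at (242,242). The other two tins stand in their rings, and the vial, dish, bottle and beaker haven't visibly moved. I'm handing in.

```bash
python3 -c "
from workcell import robot
print(robot.job_done()); s=robot.observe(); print(s['time_s'],s['tcp_pos'],s['contact_force'],s['grip_width'])"
```

```text
the job is handed in; nothing more can be done
None
the job is handed in; nothing more can be done
```

I lifted each tin about 40 mm from left to right. They weighed about 3.0 N on the left, 1.8 N in the middle and 5.8 N on the right, so the right tin is the heaviest. It read 6.5 N once held higher.

I set the left and middle tins back about 3–4 mm from their ring centres. I handed in holding the right tin upright and still, with its underside about 0.20 m above the bench, at about 24.5 s on the clock.

My last checks, before handing in, showed joint speeds near zero, a steady grip at 48.9 mm opening, and no visible movement of the vial, dish, beaker or bottle. The only disagreements were small: up to 7 mm between the first lid position estimates, and 0.7 N between the two readings of the heavy tin. No check failed, and handing in gave no verdict or later reading.

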